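Open the dial-locked hardware box

ROBOT

A 6-joint arm with a two-finger parallel gripper is mounted at the origin on the work surface. World frame = base frame: x ahead of the robot, y to its left, z up, the work surface at z = 0. Lengths are in mm, angles in rad, forces in N, time in s.
With the tool pointing down it reaches from about 300 to 850 mm from the base axis. Payload 4.2 kg.
Tool frame: the origin (TCP) lies at the very end of the fingers, on their centre line; the grasp point (between the pads) lies 19 mm behind it; z points along the fingers, y is the direction in which the jaws open and shut (so a half turn about z gives the same grasp; the last joint's range is limited). The gripper opens to 91 mm and grips with 3 to 60 N. Pads are 32 mm wide; open, the fingers measure 118 mm over their backs; the gripper's body (76 mm by 178 mm) begins 60 mm behind the grasp point.
Start: joints at [1.17, 0.32, 1.565, -0, 1.257, -0.02], TCP at [213.71, 533.827, 213.976] pointing down, gripper open.
Joint ranges: [-3.11, 3.11], [-0.84, 2.01], [0.21, 2.61], [-1.34, 4.49], [0.05, 2.63], [-2.56, 2.56]. Speed limits (rad/s): [2.57, 2.57, 3.14, 3.14, 3.14, 3.14].

INTERFACE

Orientations are given as a unit quaternion [x, y, z, w].
In Python, from station import bot gives the robot as it stands.
- The arm moves only by the shell command python3 -m jog 'ROWS' [OPENING] [FORCE]. ROWS is JSON, a list of rows, each a list of 6 numbers: the shift along the tool's x, y, z in mm, then the turn, a rotation vector about the tool's x, y, z in degrees. In form: [[x, y, z, rx, ry, rz], ...]. A call has 1 to 12 rows; each row shifts and turns the pose as measured when the row begins, along the tool's axes as they then stand; what a row does not reach is not made up. A row lasts 1/12 s, in which the tool goes at most 41.7 mm and 7.16 degrees, less where a joint would pass 70% of its speed; a pose out of reach is approached as far as the arm can. A call with a gripper value outside its range is refused whole. OPENING is the opening, from 0 (shut) to 1 (fully open), set as the call begins (- or left out, the last holds). The fingers move at their own pace and stop on an object; FORCE is the grip in N (left out, the last holds). Time passes only in rows, so rows that do not move let the fingers close. It gives the time, the measured TCP pose, the force and the opening at its end, in the units of the state.
- bot.get_obs(): the state, without advancing time (a new reading comes with each control period).
- bot.read_camera(name): name is "scene" or "top"; returns (picture, depth): 384x512x3 uint8, red, green, blue; 384x512 float32, mm along the optical axis (not along the pixel's ray), 0 where there is no reading.
- bot.camera_params(name): a dict with "camera_matrix" (3x3 intrinsics, pixels), "distortion" ([k1, k2, p1, p2, k3] as OpenCV has them; the pictures are not rectified), "pose" (4x4, takes a point from camera to world coordinates). Camera axes: x right, y up, looking along -z (the intrinsics and any distortion apply to the point x, -y, -z); pixel columns grow to the right and rows downward; lengths in mm; the calibration is good to about 2 mm. A picture is of the moment at which its call begins. camera_params takes no time and is no camera call.
- bot.finish_job(): hands the job in, once; it reports no verdict.
Trained networks look in the newest picture that a camera, given by its name, has taken for a name from the list of things; names that differ only in an ending like _2 or _b are one class to them, and where a whole thing is asked for, a point or a joint stands for the part that bears it (a point fixed in the world has none). Each returns a list of dicts, best first, with "score" (0 to 1); they miss things now and then, are a little off and sometimes report something else, mostly with a low value. They report only what shows in the picture. A call takes as long as a camera call.
- bot.trace(target, camera): "pixels" (384x512 bool, what is visible of it) and "bbox" ([left, top, width, height] in pixels, round what is visible of it).
- bot.spot_point(target, camera): "xy" ([column, row] in pixels: a listed point, or the origin of a listed thing).
The state is a dict: "t": time; "joint_positions": joint angles; "dq": joint speeds; "joint_efforts": joint torques, N m; "tool_pos": TCP position; "eef_rot": TCP orientation; "wrist_force": force on the tool from outside, world axes, zero at the start; "wrist_torque": the same for the moment, N m; "opening": finger opening in mm.
Only numpy, scipy, OpenCV 4.12 (cv2) and the standard library are available. Lean on these libraries where they do the work, as an engineer would, in place of code of your own. Each camera call takes 0.05 s, during which the arm holds its last target. There are 200 camera calls.

TASK

Open the locked green steel box: turn its dial by the red finger knob to the right (clockwise from above) at least two full turns and stop on 30, turn it left past 18 once and stop on 18 the next time round, then turn it right past 0 and go on drawing the bolt until you feel it fully home against its stop. Do not force the dial or pull at a lid that is still locked. Then lift the lid by its bar until it stands open, at least 60 degrees up, let go, and leave everything else on the bench where it is.

Things in the scene. Friction and masses are not known exactly. Their poses are not given: they have to be found in the camera images.
- lockbox: dark green steel box, 260 (its x) x 220 (y) x 120 mm high, bolted to the counter; origin at the centre of its underside, z up. The front (-x) 130 mm of its top is a fixed deck with the dial; the lid covers the rear (+x) 138 mm, level with the deck, hinged at the rear edge. A two-wheel combination lock under the deck holds the lid; its wheels start scrambled
- dial_centre (a point): a point on the dial's upright axis, 153 mm above the box's underside (as high as knob_grip); in the box's frame 70 mm in front (-x) of its centre. The black dial is 90 mm across, its top face 133 mm above the box's underside. The lock works as real ones do: overrun 30 or 18 and come back, and the wheels are lost; begin again with the two turns right
- zero_mark (a point): the red mark, number 0, on the fixed aluminium scale ring round the dial (111 mm across), 50 mm from the dial's axis on the side towards the lid (the box's +x). The ring has 40 marks, 9 degrees apart, long ones every fifth. From above, numbers grow clockwise: 10 (yellow) on the right (-y), 20 (green) in front (-x), 30 (blue) on the left (+y). Stop within half a mark of a number
- knob_grip (a point): a point on the axis of the red finger knob, an upright round grip 17.6 mm in diameter, its top 30 mm above the dial's face, this point 20 mm above it. It stands 30 mm from the dial's axis and spins freely on its stud, so it can be pinched and carried round and round without turning the hand. It is the dial's pointer: the dial reads the mark that it points to from the centre
- dial (a joint): turn of the dial, rad, clockwise from above positive, 0 when the knob points to the 0 mark; counts on over whole turns (mark n is n x 0.1571 rad plus any whole turns). Starts between marks 5 and 20
- finger_knob: the red finger knob; origin at its foot. The dial drags about 1 N at the knob, with a click of up to 5 N at every pass of 0. When the numbers are right, the lock drops in at 0 on the last turn right and the dial then draws the bolt, 5 to 9 N at the knob. The bolt meets its hard stop 2.3 to 4 marks past 0, different each time
- stop_screw: the stop screw inside the lock, under the deck, out of sight; fixed in the box
- lid_bar (a point): middle of the lid's bar handle: a round steel bar 10 mm thick, 100 mm long along the box's y axis, its axis 36 mm above the lid's top; in the box's frame at x +27 mm, z +156 mm when shut
- lid_hinge (a point): middle of the lid's hinge line, which runs along the box's y axis at its rear top edge: in the box's frame at x +130 mm, z +116 mm. The lid's front edge swings up and back about it
- lid (a joint): opening of the lid, rad, 0 shut, 1.75 at most. Its hinge is stiff: about 10 N at the bar lifts it, and it stays where it is left. It is free only when the bolt is within a third of a mark of its stop; else it gives less than half a degree. The bolt stays drawn when the knob is let go
- ratchet_driver: orange-handled ratchet screwdriver, 215 mm long, lying; leave it alone
- brad_pusher: brad pusher, 150 mm, wooden mushroom handle and steel barrel, lying; leave it alone
- template: clear acrylic front template, 130 x 170 x 5 mm, with a 32 mm hole, lying flat; leave it alone
- bracket_a: galvanized hanging bracket, 90 x 26 mm strip, 30 mm high ear at one end; leave it alone
- bracket_b: second galvanized hanging bracket, the same; leave it alone
- glue: white glue bottle, 52 mm wide, 150 mm high, standing; leave it alone

How it is judged:
By the outcome, as a careful person would: the job done as asked, in the order asked, and still so for the second after the job is handed in, with the robot touching nothing.
It also fails if it takes over 72 s, if anything falls off the work surface, if the arm or the gripper's body presses on something with over 40 N, if the wrist force passes 120 N, or if a joint passes its speed limit or range.

## Working session

There is one attempt and no reset: what is moved stays moved. The work goes in short steps, Python scripts to look and compute and a shell command to move; the robot and the scene stay as the last step left them, time stands still between calls to the robot, and variables do not carry over. Pictures are saved under pics/ and viewed, about 8 in all and at most 12, crops included, and the job is handed in when it is done.

```bash
mkdir -p pics; ls
cat > h.py <<'E'
import numpy as np, cv2
from station import bot
from scipy.spatial.transform import Rotation as R
def ray(cam,uv):
    p=bot.camera_params(cam);K=np.array(p['camera_matrix'],float);D=np.array(p['distortion'],float);T=np.array(p['pose'],float)
    n=cv2.undistortPoints(np.array([[uv]],float),K,D)[0,0]
    d=T[:3,:3]@np.array([n[0],-n[1],-1]);return T[:3,3],d
def at_z(cam,uv,z):
    o,d=ray(cam,uv);return o+d*(z-o[2])/d[2]
def at_d(cam,uv,dep):
    o,d=ray(cam,uv);return o+d*dep
def proj(cam,X):
    p=bot.camera_params(cam);K=np.array(p['camera_matrix'],float);D=np.array(p['distortion'],float);T=np.array(p['pose'],float)
    c=(np.atleast_2d(X)-T[:3,3])@T[:3,:3]; c=c*[1,-1,-1]
    return cv2.projectPoints(c.astype(float),np.zeros(3),np.zeros(3),K,D)[0][:,0]
E
python3 - <<'E'
from h import *
np.set_printoptions(precision=1,suppress=True)
ims=[]
for c in('scene','top'):
    im,d=bot.read_camera(c); cv2.imwrite(f'pics/{c}0.png',im[:,:,::-1])
    print(c,bot.camera_params(c)['pose'][:3])
    for n,z in(('dial_centre',153),('zero_mark',123),('knob_grip',153),('lid_bar',156),('lid_hinge',116),('lockbox',0)):
        r=bot.spot_point(n,c)[:2]
        for q in r: print(n,round(q['score'],2),np.array(q['xy']),at_z(c,q['xy'],z))
o=bot.get_obs();print(o)
E
```

```text
pics
scene [[    0.9    -0.3     0.4  1111.1]
 [    0.5     0.5    -0.7 -1083.4]
 [    0.      0.8     0.6   977.5]]
dial_centre 0.62 [234.8 191.1] [478.2 -52.  153. ]
zero_mark 0.95 [247.  207.7] [537.1 -76.2 123. ]
zero_mark 0.33 [250.2 235. ] [ 611.8 -189.2  123. ]
knob_grip 0.59 [230.2 191.3] [465.9 -60.3 153. ]
lid_bar 0.56 [258. 197.] [561.6 -48.6 156. ]
lid_hinge 0.57 [283.7 223.2] [670.1 -83.  116. ]
lockbox 0.62 [250.3 235.7] [542.  -63.5   0. ]
top [[  -0.     1.    -0.1  377.6]
 [  -1.    -0.     0.    11.5]
 [   0.     0.1    1.  1215.5]]
dial_centre 0.75 [115.4 248.6] [331.4 354.5 153. ]
dial_centre 0.62 [262.1 190.7] [475.5 -39.1 153. ]
zero_mark 0.63 [268.  157.4] [571.4 -60.  123. ]
zero_mark 0.59 [266.7 173.2] [526.9 -54.9 123. ]
knob_grip 0.58 [272.8 196.5] [459.1 -67.5 153. ]
lid_bar 0.76 [269.9 157.9] [564.1 -63.  156. ]
lid_hinge 0.93 [273.7 125.1] [665.7 -79.8 116. ]
lockbox 0.62 [264.  174.3] [540.5 -53.9   0. ]
{'t': 0.7, 'joint_positions': array([ 1.2,  0.3,  1.6, -0. ,  1.3, -0. ]), 'dq': array([ 0.,  0., -0., -0.,  0., -0.]), 'joint_efforts': array([ -0. , -41.2, -23.2,   0.1,   0. ,  -0. ]), 'tool_pos': array([213.7, 533.8, 214. ]), 'eef_rot': array([0.2, 1. , 0. , 0. ]), 'wrist_force': array([0. , 0.1, 0.2]), 'wrist_torque': array([-0. , -0. , -0.1]), 'opening': 91.3750730063104}
```

View images.

Run:
```python
import cv2
a=cv2.imread('pics/top0.png')[90:260,180:360];b=cv2.imread('pics/scene0.png')[150:290,170:330]
cv2.imwrite('pics/topc.png',cv2.resize(a,None,fx=3.4,fy=3.4,interpolation=2))
cv2.imwrite('pics/both.png',cv2.hconcat([cv2.resize(cv2.imread('pics/top0.png'),(400,300)),cv2.resize(cv2.imread('pics/scene0.png'),(400,300))]))
```

```text
(no output)
```

View pics/topc.png

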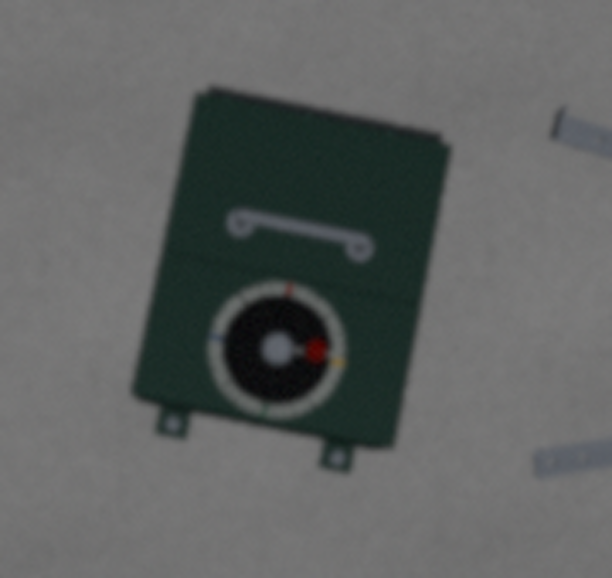

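View pics/both.png

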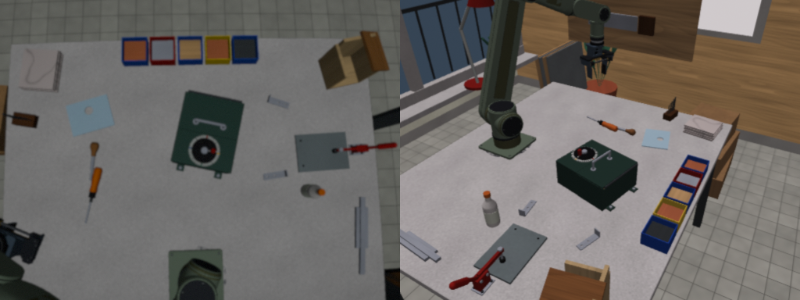

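Top crop: dial hub at (277,349), red 0 (290,290), yellow 10 (337,361), green 20 (266,410), blue 30 (215,337), knob (317,350) → around mark 8; the box is yawed about -12°. Now an exact fit.

```bash
cat > fit.py <<'E'
from h import *
from scipy.optimize import least_squares
np.set_printoptions(precision=2,suppress=True)
def blobs(im,box):
    l,t,r,b=box; s=im[t:b,l:r].astype(int); R_,G,B=s[...,0],s[...,1],s[...,2]
    sc=dict(red=R_-np.maximum(G,B),blue=B-np.maximum(R_,G),yel=np.minimum(R_,G)-B,)
    out={}
    for k,v in sc.items():
        m=(v>25).astype(np.uint8); n,lab,st,ce=cv2.connectedComponentsWithStats(m)
        out[k]=[]
        for i in range(1,n):
            w=v*(lab==i); yy,xx=np.indices(v.shape); out[k].append((int(st[i,4]),((w*xx).sum()/w.sum()+l).round(2),((w*yy).sum()/w.sum()+t).round(2)))
    return out
if __name__=='__main__':
    t,dt=bot.read_camera('top'); s,ds=bot.read_camera('scene')
    print(blobs(t,(235,165,290,222)));print(blobs(s,(205,170,270,225)))
    # ring: bright low-sat pixels
    for n,im,box in(('top',t,(235,165,290,222)),('scene',s,(205,170,270,225))):
        l,tt,r,b=box; g=im[tt:b,l:r].min(2); m=(g>np.percentile(g,75)).astype(np.uint8)
        c=max(cv2.findContours(m,0,1)[0],key=cv2.contourArea); e=cv2.fitEllipse(c); print(n,np.array(e[0])+[l,tt],e[1],e[2])
    # top-cam heights near dial
    P=proj('top',[[475,-39,133],[562,-55,120],[620,-70,120]])
    for p in P:
        u,v=np.round(p).astype(int); print(at_d('top',(u,v),dt[v,u]))
    # lid/box outline in top: green region
    hsv=cv2.cvtColor(t,cv2.COLOR_RGB2HSV); m=cv2.inRange(hsv,(60,90,15),(95,255,120)); m[:, :200]=0;m[:,330:]=0
    c=max(cv2.findContours(m,0,1)[0],key=cv2.contourArea); e=cv2.minAreaRect(c);print(e)
    bp=cv2.boxPoints(e); W=np.array([at_z('top',p,120) for p in bp]);print(W)
E
python3 fit.py
```

```text
{'red': [(39, np.float64(272.59), np.float64(192.71))], 'blue': [], 'yel': [(3, np.float64(278.98), np.float64(196.0))]}
{'red': [(40, np.float64(229.37), np.float64(193.3)), (3, np.float64(246.64), np.float64(202.33))], 'blue': [], 'yel': [(2, np.float64(224.53), np.float64(203.0))]}
top [260.97 192.43] (36.89704132080078, 37.38503646850586) 127.41460418701172
scene [256.84 176.56] (15.62818431854248, 40.136680603027344) 102.17485809326172
[472.76 -39.15 144.79]
[561.95 -54.28 119.39]
[617.66 -69.87 124.76]
((265.45623779296875, 170.305908203125), (74.97869110107422, 92.77979278564453), 11.51383113861084)
[[ 432.99   78.42  120.  ]
 [ 689.36   21.33  120.  ]
 [ 641.37 -186.3   120.  ]
 [ 386.13 -123.11  120.  ]]
```

Run:
```python
from h import *
from scipy.optimize import least_squares
np.set_printoptions(precision=2,suppress=True)
C='top'
def pts(q):
    x,y,a=q; c,s=np.cos(a),np.sin(a)
    f=lambda X,Y,Z:[x+c*X-s*Y,y+s*X+c*Y,Z]
    return f
obs=[('top',(260.97,192.43),(-70,0,124),1),('top',(278.98,196.0),(-70,-50,124),1),('scene',(246.64,202.33),(-20,0,124),1),('scene',(224.53,203),(-70,-50,124),1.),
 ('top',(180+290/3.4,90+290/3.4),(-20,0,124),1),('top',(180+215/3.4,90+337/3.4),(-70,50,124),1),('top',(180+266/3.4,90+410/3.4),(-120,0,124),1),
 ('top',(269.9,157.9),(27,0,156),.7),('top',(273.7,125.1),(130,0,116),.5),('scene',(258,197),(27,0,156),.7),('scene',(283.7,223.2),(130,0,116),.5),('top',(265.46,170.3),(0,0,120),1)]
def res(q):
    f=pts(q); return np.concatenate([(proj(c,f(*X))[0]-u)*w for c,u,X,w in obs])
r=least_squares(res,[540,-53,-.21],loss='soft_l1');q=r.x
print(q,np.degrees(q[2]));print(res(q).reshape(-1,2))
f=pts(q);d=np.array(f(-70,0,153));print('dial',d,'bar',f(27,0,156),'hinge',f(130,0,116))
# knob: red centroid mostly top+side ; z 155
for c,u in(('top',(272.59,192.71)),('scene',(229.37,193.3))):
    k=at_z(c,u,157 if c=='scene' else 160); v=k-d; a=np.arctan2(v[1],v[0]); print(k,np.hypot(v[0],v[1]),'mark',np.degrees(q[2]-a)/9)
o=bot.get_obs();print(R.from_quat(o['eef_rot']).as_matrix(),o['t'],o['tool_pos'])
```

```text
[540.38 -53.55  -0.22] -12.517880772579897
[[ 0.42  0.51]
 [ 0.15  0.37]
 [ 0.1  -0.65]
 [ 0.33 -0.57]
 [-0.55  0.05]
 [ 0.41  0.38]
 [-0.23  0.12]
 [-0.94 -0.66]
 [ 0.33 -0.29]
 [-0.13  1.53]
 [-0.32 -0.25]
 [ 0.54 -1.72]]
dial [472.05 -38.38 153.  ] bar [np.float64(566.7405188192142), np.float64(-59.40175393268335), 156] hinge [np.float64(667.2920454056306), np.float64(-81.72641520987172), 116]
[468.75 -66.74 160.  ] 28.55450464611211 mark 9.346579435788986
[472.56 -76.2  157.  ] 37.82852503525291 mark 8.523430871302459
[[-0.93  0.37  0.  ]
 [ 0.37  0.93  0.  ]
 [ 0.    0.   -1.  ]] 0.8 [213.7  533.83 214.01]
```

```bash
python3 -m jog '[[-28,-28,0,0,0,0],[-28,-28,0,0,0,0],[-28,-28,0,0,0,0],[-28,-28,0,0,0,0],[-28,-28,0,0,0,0],[-28,-28,0,0,0,0],[-28,-28,0,0,0,0],[-28,-28,0,0,0,0],[-28,-28,0,0,0,0],[-28,-28,0,0,0,0],[-28,-28,0,0,0,0],[-28,-28,0,0,0,0]]' 0.5 30
python3 -m jog '[[0,0,0,0,0,7],[0,0,0,0,0,7],[0,0,0,0,0,7],[0,0,0,0,0,7],[0,0,0,0,0,7],[0,0,0,0,0,7],[0,0,0,0,0,7],[0,0,0,0,0,7],[0,0,0,0,0,7],[0,0,0,0,0,7],[0,0,0,0,0,7],[0,0,0,0,0,3.5]]'
cat > go.py <<'E'
import sys
from h import *
np.set_printoptions(precision=2,suppress=True)
def show(P):
    o=bot.get_obs();M=R.from_quat(o['eef_rot']).as_matrix();print(o['t'],o['tool_pos'],'yawy',np.degrees(np.arctan2(M[1,1],M[0,1])),'zdir',M[:,2],'F',o['wrist_force'],'op',o['opening'])
    print('shift',M.T@(np.array(P)-o['tool_pos']))
if __name__=='__main__': show([float(a) for a in sys.argv[1:4]])
E
python3 go.py 470 -69 200
```

```text
t: 1.8
tool_pos: [407.1, 87.4, 212.9]
eef_rot: [0.181, 0.983, 0.004, 0.003]
wrist_force: [-0.1, 0.8, -0.5]
opening: 45.8
t: 2.8
tool_pos: [411.0, 76.2, 214.7]
eef_rot: [0.786, 0.618, 0.006, 0.002]
wrist_force: [-0.3, 0.1, 0.1]
opening: 45.4
2.8 [411.02  76.21 214.69] yawy -13.695167888423377 zdir [ 0.01  0.   -1.  ] F [-0.32  0.09  0.08] op 45.441818786697176
shift [-127.24   91.51   14.75]
```

```bash
python3 -m jog '[[-25,18,2,0,0,-1.2],[-25,18,3,0,0,0],[-25,18,3,0,0,0],[-25,18,3,0,0,0],[-24,18,3,0,0,0],[0,0,0,0,0,0]]'
python3 - <<'E'
from h import *
from go import show
im,d=bot.read_camera('top');s,_=bot.read_camera('scene')
a=cv2.resize(im[140:230,210:310],(500,450),interpolation=2);b=cv2.resize(s[160:230,190:280],(500,389),interpolation=2)
cv2.imwrite('pics/p3.png',cv2.resize(b,None,fx=1.4,fy=1.4)[:,:,::-1])
show([470,-69,148])
for n in ('knob_grip',):
  for q in bot.spot_point(n,'scene')[:2]: print(q, at_z('scene',q['xy'],153))
E
```

```text
t: 3.3
tool_pos: [474.8, -68.4, 201.7]
eef_rot: [0.778, 0.628, 0.009, 0.004]
wrist_force: [0.0, -0.1, 0.3]
opening: 45.9
3.4 [472.83 -65.22 201.85] yawy -12.132534703888119 zdir [ 0.02  0.01 -1.  ] F [-0.41 -0.44 -0.26] op 45.69644022523186
shift [-4.89 -2.72 53.77]
{'xy': [233.0, 191.5], 'score': 0.45} [474.34 -56.84 153.  ]
```

View pics/p3.png

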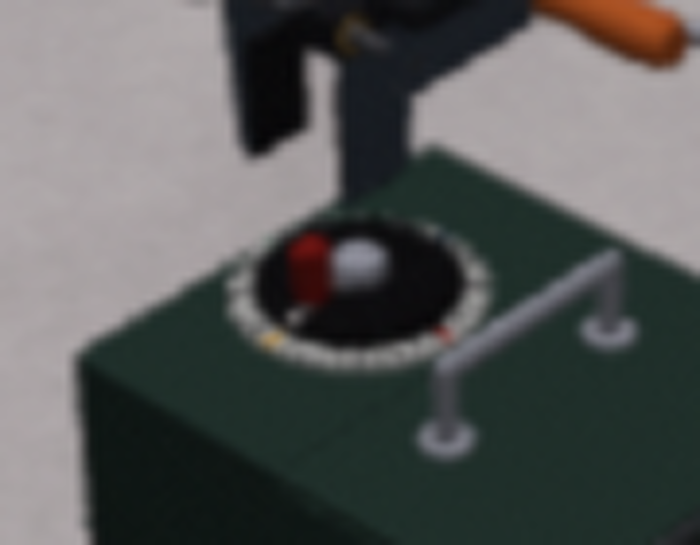

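```bash
cat > go.py <<'E'
import sys
from h import *
np.set_printoptions(precision=2,suppress=True)
Y=np.radians(-12.5)
def show(P):
    o=bot.get_obs();M=R.from_quat(o['eef_rot']).as_matrix()
    y=np.array([np.cos(Y),np.sin(Y),0]);z=np.array([0,0,-1.]);T=np.stack([np.cross(y,z),y,z],1)
    print(o['t'],o['tool_pos'],'F',o['wrist_force'],'op',o['opening'])
    print('shift',M.T@(np.array(P)-o['tool_pos']),'turn',R.from_matrix(M.T@T).as_rotvec(degrees=True))
    v=o['tool_pos'][:2]-DC; print('polar r',np.hypot(*v),'mark',(np.degrees(Y-np.arctan2(v[1],v[0]))/9)%40)
DC=np.array([472.05,-38.38])
if __name__=='__main__': show([float(a) for a in sys.argv[1:4]])
E
python3 -m jog '[[-1,-1,14,0,0,0],[-1,-1,14,0,0,0],[-1,0,13,0,0,0],[0,0,4,0,0,0],[0,0,0,0,0,0]]'; python3 go.py 470 -68.5 148
```

```text
t: 3.87
tool_pos: [469.2, -61.1, 157.5]
eef_rot: [0.775, 0.631, 0.011, 0.002]
wrist_force: [0.2, -0.3, 1.0]
opening: 45.8
3.8667 [469.15 -61.11 157.53] F [ 0.21 -0.26  0.97] op 45.768483225465616
shift [-7.19  2.17  9.47] turn [ 0.96 -0.78  0.81]
polar r 22.915238108903722 mark 9.418135178971696
```

```bash
python3 -m jog '[[-7,2,5,0.9,-0.8,0.8],[0,0,0,0,0,0]]'; python3 go.py 470 -68.5 148;  python3 -m jog '[[0,0,0,0,0,0],[0,0,0,0,0,0]]'; python3 go.py 470 -68.5 148
```

```text
t: 4.03
tool_pos: [469.7, -67.5, 153.3]
eef_rot: [0.78, 0.626, -0.0, 0.001]
wrist_force: [0.7, -0.6, -0.5]
opening: 46.1
4.0333 [469.7  -67.48 153.32] F [ 0.74 -0.56 -0.54] op 46.0950943666998
shift [-0.93  0.5   5.32] turn [0.06 0.08 0.07]
polar r 29.189825282704767 mark 9.12352323582817
t: 4.2
tool_pos: [470.6, -67.3, 154.2]
eef_rot: [0.779, 0.627, 0.0, 0.001]
wrist_force: [-0.5, -0.4, -0.3]
opening: 45.8
4.2 [470.63 -67.3  154.18] F [-0.53 -0.45 -0.32] op 45.80821930809492
shift [-1.3  -0.37  6.18] turn [0.15 0.08 0.09]
polar r 28.953890405342012 mark 8.92382788869066
```

```bash
python3 -m jog '[[-1,0,6,0,0,0],[0,0,0,0,0,0]]'; python3 -m jog '[[0,0,0,0,0,0],[0,0,0,0,0,0],[0,0,0,0,0,0],[0,0,0,0,0,0],[0,0,0,0,0,0]]' 0 25; python3 go.py 470 -68.5 148
```

```text
t: 4.37
tool_pos: [471.1, -68.4, 148.6]
eef_rot: [0.779, 0.627, 0.001, 0.002]
wrist_force: [-0.4, -0.2, 0.8]
opening: 45.9
t: 4.78
tool_pos: [470.4, -68.5, 148.6]
eef_rot: [0.78, 0.626, 0.0, 0.002]
wrist_force: [-0.4, 1.2, 0.0]
opening: 16.2
4.7833 [470.35 -68.5  148.58] F [-0.36  1.18  0.04] op 16.238461157639254
shift [-0.08 -0.34  0.57] turn [0.17 0.07 0.05]
polar r 30.164533572953413 mark 8.969646584672848
```

```bash
python3 -m jog '[[0,-9.4,0,0,0,0],[2.9,-8.9,0,0,0,0],[5.5,-7.6,0,0,0,0],[7.6,-5.5,0,0,0,0],[8.9,-2.9,0,0,0,0],[9.4,0,0,0,0,0]]'; python3 go.py 470 -68.5 148.5
```

```text
t: 5.28
tool_pos: [444.0, -28.2, 148.6]
eef_rot: [0.78, 0.626, 0.001, 0.007]
wrist_force: [4.7, -4.1, -5.3]
opening: 16.8
5.2833 [444.03 -28.23 148.61] F [ 4.71 -4.15 -5.31] op 16.766943783262153
shift [-33.69  34.07   0.72] turn [ 0.69  0.34 -0.01]
polar r 29.802462680045917 mark 20.823927001115774
```

```bash
python3 -m jog '[[8.9,2.9,0,0.5,0.3,0],[7.6,5.5,0,0,0,0],[5.5,7.6,0,0,0,0],[2.9,8.9,0,0,0,0],[0,9.4,0,0,0,0],[-2.9,8.9,0,0,0,0]]'; python3 go.py 470 -68.5 148.5
```

```text
t: 5.78
tool_pos: [487.6, -12.8, 148.5]
eef_rot: [0.776, 0.63, -0.007, 0.002]
wrist_force: [-4.4, 0.6, 3.7]
opening: 16.4
5.7833 [487.63 -12.77 148.46] F [-4.41  0.59  3.7 ] op 16.39341831869092
shift [-58.16  -5.82   0.81] turn [-0.31  0.81  0.67]
polar r 29.977909361173236 mark 32.090072817468155
```

```bash
python3 -m jog '[[-5.5,7.6,0,0,0,0],[-7.6,5.5,0,0,0,0],[-8.9,2.9,0,0,0,0],[-9.4,0,0,0,0,0],[-8.9,-2.9,0,0,0,0],[-7.6,-5.5,0,0,0,0],[-5.5,-7.6,0,0,0,0],[-2.9,-8.9,0,0,0,0]]'; python3 go.py 470 -68.5 148.5
```

```text
t: 6.45
tool_pos: [481.0, -67.1, 148.6]
eef_rot: [0.776, 0.63, 0.005, 0.009]
wrist_force: [3.7, -3.4, -2.9]
opening: 16.3
6.45 [481.04 -67.14 148.61] F [ 3.68 -3.44 -2.92] op 16.278785756540366
shift [ -3.6  -10.53  -0.08] turn [1.11 0.19 0.66]
polar r 30.130037648956606 mark 6.681810742901801
```

```bash
python3 -m jog '[[-3.4,-8.8,0,1,0.2,0.6],[-0.5,-9.4,0,0,0,0],[2.4,-9.1,0,0,0,0],[5.1,-7.9,0,0,0,0],[7.3,-5.9,0,0,0,0],[8.8,-3.4,0,0,0,0],[9.4,-0.5,0,0,0,0],[9.1,2.4,0,0,0,0],[7.9,5.1,0,0,0,0],[5.9,7.3,0,0,0,0],[3.4,8.8,0,0,0,0],[0.5,9.4,0,0,0,0]]'; python3 go.py 470 -68.5 148.5
```

```text
t: 7.45
tool_pos: [477.8, -9.0, 148.5]
eef_rot: [0.78, 0.625, -0.004, 0.0]
wrist_force: [-3.9, -2.3, 2.8]
opening: 16.5
7.45 [477.76  -8.97 148.46] F [-3.87 -2.26  2.82] op 16.5263981926677
shift [-59.79   5.39   0.31] turn [-0.23  0.35 -0.08]
polar r 29.961763549775778 mark 29.83160267280316
```

```bash
python3 -m jog '[[-1.1,9.3,0,0,0.3,0],[-4,8.5,0,0,0,0],[-6.4,6.9,0,0,0,0],[-8.2,4.6,0,0,0,0],[-9.2,1.8,0,0,0,0],[-9.3,-1.1,0,0,0,0],[-8.5,-4,0,0,0,0],[-6.9,-6.4,0,0,0,0],[-4.6,-8.2,0,0,0,0],[-1.8,-9.2,0,0,0,0]]'; python3 go.py 470 -68.5 148.5
```

```text
t: 8.28
tool_pos: [481.4, -66.7, 148.7]
eef_rot: [0.781, 0.624, 0.007, -0.003]
wrist_force: [4.5, -9.4, -6.6]
opening: 16.7
8.2833 [481.39 -66.72 148.73] F [ 4.51 -9.4  -6.62] op 16.71990985628886
shift [ -4.25 -10.71   0.13] turn [ 0.22 -0.82 -0.26]
polar r 29.842378557974044 mark 6.585580113713144
```

```bash
python3 -m jog '[[-3.5,-8.7,0,0.2,-0.8,-0.3],[-0.7,-9.4,0,0,0,0],[2.3,-9.1,0,0,0,0],[5,-8,0,0,0,0],[7.2,-6,0,0,0,0],[8.7,-3.5,0,0,0,0],[9.4,-0.7,0,0,0,0],[9.1,2.3,0,0,0,0],[8,5,0,0,0,0],[6,7.2,0,0,0,0],[0,0,0,0,0,0]]'; python3 go.py 470 -68.5 148.5
```

```text
t: 9.2
tool_pos: [453.8, -14.8, 148.6]
eef_rot: [0.78, 0.626, -0.008, 0.003]
wrist_force: [4.9, -2.6, -3.0]
opening: 17.0
9.2 [453.79 -14.84 148.59] F [ 4.94 -2.62 -2.97] op 17.01736932556108
shift [-48.91  27.39   0.71] turn [-0.34  0.92  0.06]
polar r 29.792661915648267 mark 24.412093288143105
```

```bash
python3 -m jog '[[6.2,7.1,0,0,0.9,0],[3.7,8.7,0,0,0,0],[0.8,4.6,0,0,0,0],[0,0,0,0,0,0],[0,0,0,0,0,0]]'; python3 go.py 470 -68.5 148.5
```

```text
t: 9.62
tool_pos: [474.1, -8.6, 148.5]
eef_rot: [0.779, 0.627, -0.005, -0.004]
wrist_force: [-1.7, -0.1, 3.6]
opening: 16.5
9.6167 [474.07  -8.55 148.48] F [-1.69 -0.11  3.64] op 16.52662306176327
shift [-59.43   8.81   0.05] turn [-0.68  0.17  0.18]
polar r 29.893578686043995 mark 29.041753633604174
```

```bash
python3 -m jog '[[0,4,0,-0.5,0,0],[0,0,0,0,0,0],[0,0,0,0,0,0]]'; python3 go.py 470 -68.5 148.5
python3 - <<'E'
from h import *
im,d=bot.read_camera('top');s,_=bot.read_camera('scene')
a=cv2.resize(im[160:225,230:295],(390,390),interpolation=2);b=cv2.resize(s[165:230,205:270],(390,390),interpolation=2)
cv2.imwrite('pics/p4.png',cv2.hconcat([a,b])[:,:,::-1])
E
```

```text
t: 9.87
tool_pos: [477.8, -9.0, 148.5]
eef_rot: [0.779, 0.627, -0.002, -0.001]
wrist_force: [-2.2, -1.0, 2.4]
opening: 16.3
9.8667 [477.77  -9.02 148.51] F [-2.17 -0.96  2.4 ] op 16.32973577932374
shift [-59.76   5.15   0.09] turn [-0.17  0.1   0.13]
polar r 29.91184072296278 mark 29.835708049472217
```

View pics/p4.png

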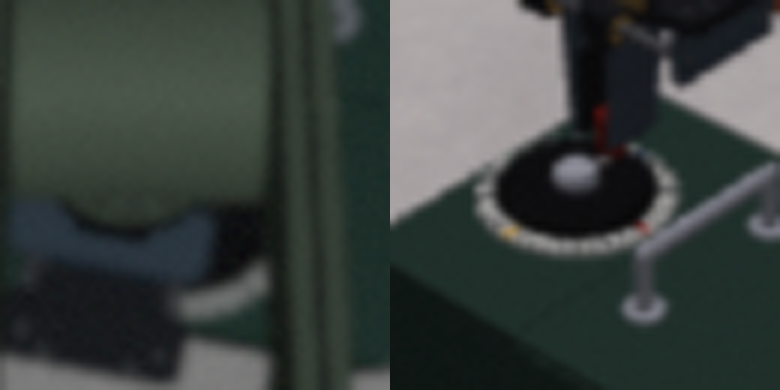

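Picture: the right half shows the knob's foot at (612,153), hub at (575,172), red 0 at (641,228), yellow 10 at (512,232). I'll check this against the projection and a fit of the turning centre.

Run:
```python
from h import *
from scipy.optimize import least_squares
np.set_printoptions(precision=2,suppress=True)
P=np.array([[470.4,-68.5],[444.03,-28.23],[487.63,-12.77],[481.04,-67.14],[477.76,-8.97],[481.39,-66.72],[453.79,-14.84],[474.07,-8.55],[477.77,-9.02]])
r=least_squares(lambda q:np.hypot(*(P-q).T)-30,[472,-38]);print('centre',r.x,r.fun)
Y=np.radians(-12.5);c=r.x
def pt(m,rad,z): a=Y-np.radians(9*m); return [c[0]+rad*np.cos(a),c[1]+rad*np.sin(a),z]
for n,X in [('red',pt(0,50,124)),('yel',pt(10,50,124)),('hub',pt(0,0,140)),('foot29',pt(29,30,133)),('foot30',pt(30,30,133)),('foot31',pt(31,30,133))]:
    p=proj('scene',X)[0]; print(n,(p-[205,165])*6+[390,0])
```

```text
centre [472.17 -38.46] [ 0.09 -0.06 -0.02  0.02  0.01 -0.27 -0.07 -0.03 -0.03]
red [640.62 220.22]
yel [509.32 224.76]
hub [572.44 160.98]
foot29 [603.07 145.68]
foot30 [609.75 148.55]
foot31 [615.55 151.99]
```

Consistent with 30 (fit residuals under 0.3 mm). Now left.

```bash
sed -i 's/^DC=.*/DC=np.array([472.17,-38.46])/' go.py; python3 -m jog '[[-1.8,-9.2,0,-0.2,0,0],[-4.6,-8.2,0,0,0,0],[-6.9,-6.4,0,0,0,0],[-8.5,-4,0,0,0,0],[-9.3,-1.1,0,0,0,0],[-9.2,1.8,0,0,0,0],[-8.2,4.6,0,0,0,0],[-6.4,6.9,0,0,0,0],[-4,8.5,0,0,0,0],[-1.1,9.3,0,0,0,0]]'; python3 go.py 470 -68.5 148.5
```

```text
t: 10.8
tool_pos: [464.7, -67.7, 148.5]
eef_rot: [0.781, 0.624, 0.008, -0.003]
wrist_force: [-1.5, 8.1, 4.2]
opening: 16.6
10.8 [464.66 -67.74 148.49] F [-1.5   8.14  4.16] op 16.646374897456496
shift [0.44 5.37 0.03] turn [ 0.3  -0.93 -0.29]
polar r 30.22302093272907 mark 10.20912152806053
```

```bash
python3 -m jog '[[1.1,9.3,0,0.3,-0.9,-0.3],[4,8.5,0,0,0,0],[6.4,6.9,0,0,0,0],[8.2,4.6,0,0,0,0],[9.2,1.8,0,0,0,0],[9.3,-1.1,0,0,0,0],[8.5,-4,0,0,0,0],[6.9,-6.4,0,0,0,0],[4.6,-8.2,0,0,0,0],[1.8,-9.2,0,0,0,0]]'; python3 go.py 470 -68.5 148.5
```

```text
t: 11.63
tool_pos: [492.5, -16.8, 148.7]
eef_rot: [0.782, 0.623, 0.006, 0.009]
wrist_force: [9.8, 3.7, -5.5]
opening: 16.7
11.6333 [492.53 -16.77 148.68] F [ 9.84  3.68 -5.49] op 16.71279705274084
shift [-55.46 -10.39   0.04] turn [ 1.25  0.1  -0.43]
polar r 29.748758958928775 mark 33.41029443802236
```

```bash
python3 -m jog '[[3.5,-8.7,0,1,0,-0.4],[0.7,-9.4,0,0,0,0],[-2.3,-9.1,0,0,0,0],[-5,-8,0,0,0,0],[-7.2,-6,0,0,0,0],[-8.7,-3.5,0,0,0,0],[0,0,0,0,0,0],[0,0,0,0,0,0]]'; python3 go.py 470 -68.5 148.5
```

```text
t: 12.3
tool_pos: [444.6, -27.0, 148.6]
eef_rot: [0.78, 0.626, 0.005, 0.006]
wrist_force: [5.2, 2.0, -1.4]
opening: 16.4
12.3 [444.55 -26.98 148.56] F [ 5.18  1.97 -1.39] op 16.436204048067893
shift [-35.04  33.81   0.57] turn [ 0.89 -0.02  0.02]
polar r 29.90687625294291 mark 21.118858166891485
```

```bash
python3 -m jog '[[-9.4,0,0,0.8,0,0],[-1.5,0.3,0,0,0,0],[0,0,0,0,0,0],[0,0,0,0,0,0]]'; python3 go.py 470 -68.5 148.5
```

```text
t: 12.63
tool_pos: [442.2, -38.6, 148.6]
eef_rot: [0.781, 0.624, 0.003, -0.0]
wrist_force: [4.4, 1.8, -0.7]
opening: 16.8
12.6333 [442.21 -38.65 148.56] F [ 4.41  1.8  -0.74] op 16.786722521262
shift [-22.99  33.69   0.06] turn [ 0.17 -0.24 -0.24]
polar r 29.960392704177302 mark 18.571034150213187
```

```bash
python3 -m jog '[[-1.9,0.5,0,0,0,0],[0,0,0,0,0,0],[0,0,0,0,0,0]]'; python3 go.py 470 -68.5 148.5
python3 - <<'E'
from h import *
s,_=bot.read_camera('scene')
cv2.imwrite('pics/p5.png',cv2.resize(s[165:230,205:270],(585,585),interpolation=2)[:,:,::-1])
Y=np.radians(-12.5);c=[472.17,-38.46]
def pt(m,rad,z): a=Y-np.radians(9*m); return [c[0]+rad*np.cos(a),c[1]+rad*np.sin(a),z]
for n,X in [('red',pt(0,50,124)),('yel',pt(10,50,124)),('hub',pt(0,0,140))]+[(m,pt(m,30,133)) for m in(17,18,19)]:
    print(n,((proj('scene',X)[0]-[205,165])*9).round(1))
E
```

```text
t: 12.88
tool_pos: [442.3, -40.5, 148.6]
eef_rot: [0.781, 0.624, 0.003, -0.0]
wrist_force: [3.9, 1.2, -0.4]
opening: 16.6
12.8833 [442.28 -40.5  148.55] F [ 3.9   1.17 -0.43] op 16.565981452057102
shift [-21.2   33.21   0.06] turn [ 0.18 -0.27 -0.24]
polar r 29.95484146808785 mark 18.178128597599496
red [375.9 330.3]
yel [179.  337.1]
hub [273.6 241.5]
17 [195.3 245.6]
18 [200.1 238.7]
19 [206.6 232.3]
```

View pics/p5.png

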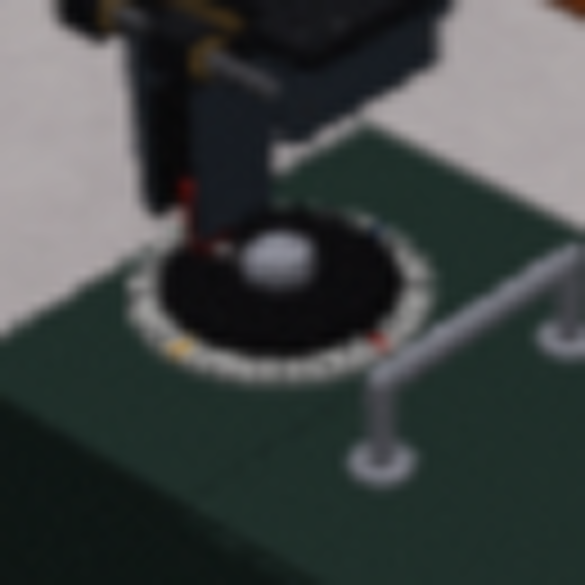

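Picture: the knob's foot at (198,245) agrees with 18 (expected about (202,249)); measured 18.2. Now right, up to just short of 0.

```bash
python3 -m jog '[[9.3,-1.1,0,0,-0.2,-0.2],[9.2,1.8,0,0,0,0],[8.2,4.6,0,0,0,0],[6.4,6.9,0,0,0,0],[4,8.5,0,0,0,0],[1.1,9.3,0,0,0,0],[-1.8,9.2,0,0,0,0],[-4.6,8.2,0,0,0,0],[-6.9,6.4,0,0,0,0],[0,0,0,0,0,0]]'; python3 go.py 470 -68.5 148.5
```

```text
t: 13.77
tool_pos: [497.6, -22.2, 148.4]
eef_rot: [0.778, 0.628, -0.007, -0.006]
wrist_force: [-4.5, -4.7, 7.5]
opening: 16.3
13.7667 [497.65 -22.21 148.41] F [-4.45 -4.67  7.55] op 16.33766698421216
shift [-51.09 -17.22   0.4 ] turn [-1.05  0.19  0.28]
polar r 30.214888919914788 mark 34.99723995084612
```

```bash
python3 -m jog '[[-7.6,5.5,0,-0.8,0,0],[-8.9,2.9,0,0,0,0],[0,0,0,0,0,0]]'; python3 go.py 470 -68.5 148.5;  python3 -m jog '[[-4.7,0.5,0,-0.2,0,0],[-4.7,0,0,0,0,0]]'; python3 go.py 470 -68.5 148.5
```

```text
t: 14.02
tool_pos: [502.3, -37.6, 148.5]
eef_rot: [0.779, 0.627, -0.002, -0.004]
wrist_force: [-1.5, -1.8, 4.1]
opening: 16.6
14.0167 [502.34 -37.6  148.47] F [-1.52 -1.76  4.15] op 16.6303869960769
shift [-37.06 -25.03   0.16] turn [-0.51 -0.05  0.23]
polar r 30.179565718584605 mark 38.43037325997251
t: 14.18
tool_pos: [501.5, -45.5, 148.5]
eef_rot: [0.779, 0.627, -0.0, -0.003]
wrist_force: [-0.9, 0.7, 4.0]
opening: 16.7
14.1833 [501.49 -45.46 148.5 ] F [-0.87  0.7   4.02] op 16.692249634203648
shift [-29.21 -25.87   0.03] turn [-0.29 -0.21  0.23]
polar r 30.143591978258314 mark 0.10303741527450375
```

```bash
for i in 1; do python3 -m jog '[[-4.7,-0.6,0,0,0,0],[0,0,0,0,0,0]]'>/dev/null; python3 go.py 470 -68.5 148.5; python3 -m jog '[[-3.5,-0.9,0,0,0,0],[0,0,0,0,0,0]]' >/dev/null; python3 go.py 470 -68.5 148.5; done
```

```text
14.35 [499.89 -50.43 148.51] F [-0.11 -1.58  4.82] op 16.857009336132382
shift [-24.01 -25.36   0.03] turn [-0.26 -0.22  0.22]
polar r 30.193618766762867 mark 1.206644503907278
14.5167 [498.61 -53.   148.54] F [0.01 0.38 3.14] op 16.204107493219393
shift [-21.26 -24.63  -0.01] turn [-0.21 -0.37  0.15]
polar r 30.17401477245653 mark 1.8121457096949796
```

```bash
python3 -m jog '[[-2.8,-0.9,0,0,0,0]]'>/dev/null; python3 go.py 470 -68.5 148.5; python3 -m jog '[[-2.2,-0.9,0,0,0,0]]' >/dev/null; python3 go.py 470 -68.5 148.5
```

```text
14.6 [497.74 -54.55 148.53] F [2.24 5.85 2.75] op 16.783096721374243
shift [-19.58 -24.1   -0.08] turn [-0.15 -0.51  0.12]
polar r 30.20911142607705 mark 2.185933315983049
14.6833 [497.11 -55.5  148.55] F [2.97 5.36 1.86] op 16.564397685910883
shift [-18.53 -23.68  -0.13] turn [-0.07 -0.68  0.07]
polar r 30.203806395403927 mark 2.426090955089581
```

```bash
for i in 1; do python3 -m jog '[[-2.3,-1,0,0,0,0]]'>/dev/null; python3 go.py 470 -68.5 148.5; python3 -m jog '[[-2.3,-1,0,0,-0.6,0]]' >/dev/null; python3 go.py 470 -68.5 148.5;  python3 -m jog '[[-2.3,-1.1,0,0,0,0]]' >/dev/null; python3 go.py 470 -68.5 148.5; done
```

```text
14.7667 [496.54 -56.28 148.57] F [3.11 6.25 1.24] op 16.630673373244626
shift [-17.66 -23.28  -0.21] turn [ 0.02 -0.87  0.02]
polar r 30.19383072241654 mark 2.630243515379222
14.85 [495.86 -57.25 148.55] F [2.1  6.32 1.72] op 16.46532163272076
shift [-16.6  -22.8   -0.13] turn [ 0.1  -0.45 -0.06]
polar r 30.240812771819567 mark 2.8793720443069573
14.9333 [495.44 -57.77 148.57] F [2.69 6.49 0.93] op 16.662700995401483
shift [-16.02 -22.49  -0.2 ] turn [ 0.22 -0.65 -0.1 ]
polar r 30.2376340946534 mark 3.019918817579868
```

```bash
for i in 1; do python3 -m jog '[[-3,-1.6,0,0,-0.5,0]]'>/dev/null; python3 go.py 470 -68.5 148.5; python3 -m jog '[[-3,-1.7,0,0,0,0]]' >/dev/null; python3 go.py 470 -68.5 148.5;  python3 -m jog '[[-3,-1.7,0,0,-0.5,0]]' >/dev/null; python3 go.py 470 -68.5 148.5; done
```

```text
15.0167 [494.62 -58.82 148.6 ] F [5.66 8.87 1.04] op 16.768780066831535
shift [-14.85 -21.89  -0.13] turn [ 0.36 -0.39 -0.17]
polar r 30.301619372179097 mark 3.300490599306934
15.1 [494.39 -59.04 148.61] F [ 6.35 11.44 -1.4 ] op 16.394849282535194
shift [-14.62 -21.69  -0.29] turn [ 0.58 -0.72 -0.26]
polar r 30.281359325245514 mark 3.367505264670239
15.1833 [494.34 -59.1  148.61] F [ 6.97 10.24 -0.43] op 16.486182743905186
shift [-14.59 -21.63  -0.35] turn [ 0.81 -0.61 -0.39]
polar r 30.292129961956487 mark 3.383943827798228
```

```bash
python3 -m jog '[[-3.6,-2,0,0.6,-0.5,0]]'>/dev/null; python3 go.py 470 -68.5 148.5; python3 -m jog '[[0,0,0,0,0,0],[0,0,0,0,0,0]]' >/dev/null; python3 go.py 470 -68.5 148.5;python3 -m jog '[[0,0,0,0,0,0],[0,0,0,0,0,0],[0,0,0,0,0,0],[0,0,0,0,0,0]]' 0.45; python3 go.py 495 -59 200
```

```text
15.2667 [494.22 -59.26 148.62] F [ 8.58 13.04 -2.45] op 16.397211307014828
shift [-14.46 -21.52  -0.2 ] turn [ 0.5  -0.53 -0.52]
polar r 30.317227571821768 mark 3.4254513622742877
15.4333 [495.29 -57.9  148.52] F [0.45 0.26 4.51] op 16.379289348557442
shift [-16.01 -22.26  -0.39] turn [ 0.56 -0.66 -0.5 ]
polar r 30.204752407637255 mark 3.0618375514832867
t: 15.77
tool_pos: [492.5, -59.4, 146.7]
eef_rot: [0.782, 0.623, 0.004, -0.001]
wrist_force: [0.6, -1.0, -0.0]
opening: 39.6
15.7667 [492.54 -59.36 146.67] F [ 0.62 -0.97 -0.04] op 39.6355514824371
shift [  1.3    2.53 -53.31] turn [ 0.24 -0.43 -0.43]
polar r 29.187968858103112 mark 3.6920719682117373
```

```bash
python3 -m jog '[[0,0,-18,0.2,-0.4,-0.4],[0,0,-18,0,0,0],[0,0,-18,0,0,0],[0,0,0,0,0,0]]' 0.65
python3 - <<'E'
from h import *
from go import show
s,_=bot.read_camera('scene');show([566.7,-59.4,200])
cv2.imwrite('pics/p6.png',cv2.resize(s[165:230,205:270],(585,585),interpolation=2)[:,:,::-1])
E
```

```text
t: 16.1
tool_pos: [489.4, -60.6, 199.8]
eef_rot: [0.78, 0.626, -0.004, -0.002]
wrist_force: [1.0, -0.4, 0.6]
opening: 58.9
16.15 [488.29 -60.47 198.02] F [ 0.5  -1.02 -0.79] op 59.386175241736815
shift [18.08 76.27 -2.88] turn [-0.64  0.16 -0.06]
polar r 27.28301458968298 mark 4.585804904124569
```

View pics/p6.png

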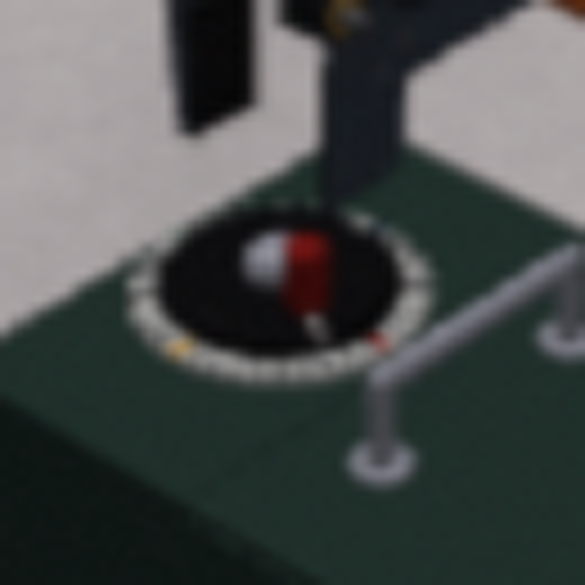

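The knob now rests about 3 marks past 0 (pointer at (318,330), red 0 at (376,342)), so the bolt stays drawn. Now to the bar.

```bash
python3 -m jog '[[6,25,0,-0.6,0,0],[6,25,0,0,0,0],[6,25,0,0,0,0],[0,0,0,0,0,0],[0,0,0,0,0,0]]'; python3 go.py 566.7 -59.4 142
```

```text
t: 16.57
tool_pos: [563.3, -59.8, 191.3]
eef_rot: [0.781, 0.625, -0.005, -0.003]
wrist_force: [0.1, -0.7, -0.3]
opening: 59.3
16.5667 [563.28 -59.79 191.25] F [ 0.09 -0.67 -0.25] op 59.315788093827166
shift [ 1.38  3.78 49.21] turn [-0.61  0.29 -0.12]
polar r 93.57126152352711 mark 0.07541037572446015
```

```bash
python3 -m jog '[[1,4,16,-0.5,0,0],[0,0,16,0,0,0],[0,0,12,0,0,0],[0,0,0,0,0,0]]'; python3 go.py 566.7 -59.4 142
```

```text
t: 16.9
tool_pos: [562.7, -60.1, 142.1]
eef_rot: [0.781, 0.625, -0.005, -0.001]
wrist_force: [-1.5, 0.6, 0.1]
opening: 59.1
16.9 [562.67 -60.13 142.08] F [-1.48  0.55  0.05] op 59.14399839117336
shift [1.6  3.78 0.04] turn [-0.5   0.38 -0.13]
polar r 93.05633736518807 mark 0.10757465229099383
```

```bash
python3 -m jog '[[1,3.8,0,-0.4,0.3,0],[0,0,0,0,0,0],[0,0,0,0,0,0],[0,0,0,0,0,0],[0,0,0,0,0,0],[0,0,0,0,0,0],[0,0,0,0,0,0]]' 0 35; python3 go.py 566.7 -59.4 142
```

```text
t: 17.48
tool_pos: [565.4, -60.4, 143.9]
eef_rot: [0.781, 0.625, -0.0, 0.0]
wrist_force: [-0.5, -0.9, 0.0]
opening: 15.6
17.4833 [565.4  -60.37 143.92] F [-0.49 -0.87  0.  ] op 15.622214306949656
shift [1.23 1.06 1.92] turn [-0.01  0.06 -0.15]
polar r 95.76456022693125 mark 0.08047908024923735
```

```bash
python3 -m jog '[[0,0,0,0,0,0],[0,0,0,0,0,0],[0,0,0,0,0,0]]'; python3 go.py 566.7 -59.4 142
```

```text
t: 17.73
tool_pos: [566.8, -60.7, 144.2]
eef_rot: [0.781, 0.624, 0.001, 0.002]
wrist_force: [1.2, -1.1, -0.7]
opening: 9.2
17.7333 [566.81 -60.68 144.21] F [ 1.22 -1.08 -0.69] op 9.175770005169566
shift [ 1.23 -0.4   2.21] turn [ 0.19  0.05 -0.22]
polar r 97.21271450871532 mark 0.07942608539931019
```

```bash
python3 -m jog '[[0,1.5,-4,0,0,0],[0,1.5,-4,0,0,0]]'; python3 go.py 566.7 -59.4 142
```

```text
t: 17.9
tool_pos: [568.7, -61.1, 149.1]
eef_rot: [0.781, 0.624, -0.001, -0.0]
wrist_force: [3.7, -0.2, -13.2]
opening: 9.0
17.9 [568.67 -61.13 149.13] F [  3.73  -0.22 -13.21] op 8.981131580746707
shift [ 1.26 -2.3   7.14] turn [-0.07  0.06 -0.25]
polar r 99.13030872248247 mark 0.08028707985084488
```

```bash
cat > lid.py <<'E'
from h import *
o=bot.get_obs();p=o['tool_pos'];b=np.array([540.38,-53.55]);Y=np.radians(-12.5)
x=(p[:2]-b)@[np.cos(Y),np.sin(Y)]-130; y=(p[:2]-b)@[-np.sin(Y),np.cos(Y)]; z=p[2]+12-116
M=R.from_quat(o['eef_rot']).as_matrix()
print(o['t'],'x,y,z rel hinge',x.round(1),y.round(1),z.round(1),'r',np.hypot(x,z).round(1),'alpha',np.degrees(np.arctan2(z,-x)).round(1),'lid',(np.degrees(np.arctan2(z,-x))-21.2).round(1),'F',o['wrist_force'].round(1),'op',round(o['opening'],1),'zdir',M[:,2].round(3))
E
python3 lid.py; python3 -m jog '[[0,3.5,-7.2,0,0,0],[0,4,-6.9,0,0,0],[0,4.5,-6.6,0,0,0],[0,4.9,-6.3,0,0,0]]'>/dev/null;python3 lid.py
```

```text
17.9 x,y,z rel hinge -100.7 -1.3 45.1 r 110.4 alpha 24.1 lid 2.9 F [  3.7  -0.2 -13.2] op 9.0 zdir [-0.001 -0.001 -1.   ]
18.2333 x,y,z rel hinge -88.2 -1.5 67.7 r 111.2 alpha 37.5 lid 16.3 F [ -0.    0.4 -13. ] op 9.1 zdir [-0.02   0.002 -1.   ]
```

Lid opens. Continue along the arc.

```bash
python3 -m jog '[[0,5.2,-6.1,0,0,0],[0,5.6,-5.7,0,0,0],[0,6,-5.3,0,0,0],[0,6.4,-4.8,0,0,0],[0,6.7,-4.3,0,0,0],[0,7,-3.8,0,0,0]]'>/dev/null;python3 lid.py
```

```text
18.7333 x,y,z rel hinge -55.6 -1.9 98.6 r 113.2 alpha 60.6 lid 39.4 F [ -4.9   2.1 -10.8] op 8.8 zdir [-0.041  0.006 -0.999]
```

```bash
python3 -m jog '[[0,7.1,-3,-0.6,0,0],[0,7.4,-2.5,-0.6,0,0],[0,7.6,-2,-0.6,0,0],[0,7.7,-1.5,-0.6,0,0],[0,7.9,-0.9,-0.6,0,0],[0,7.9,-0.3,-0.6,0,0]]'>/dev/null;python3 lid.py
```

```text
19.2333 x,y,z rel hinge -18.5 -2.4 113.8 r 115.3 alpha 80.8 lid 59.6 F [-7.8  1.5 -4.1] op 9.0 zdir [-0.006 -0.003 -1.   ]
```

```bash
python3 -m jog '[[0,8,0.8,-0.4,0,0],[0,8,1,-0.4,0,0],[0,8,1.3,-0.4,0,0],[0,4,0.7,0,0,0]]'>/dev/null;python3 lid.py
```

```text
19.5667 x,y,z rel hinge 2.8 -2.7 116.4 r 116.4 alpha 91.4 lid 70.2 F [-8.6  3.1 -9.7] op 8.9 zdir [-0.003 -0.004 -1.   ]
```

```bash
python3 -m jog '[[0,0,0,0,0,0],[0,0,0,0,0,0]]'>/dev/null;python3 lid.py; python3 -m jog '[[0,0,0,0,0,0],[0,0,0,0,0,0],[0,0,0,0,0,0]]' 0.3 >/dev/null;python3 lid.py; python3 -m jog '[[0,0,-8,0,0,0],[0,0,-12,0,0,0],[0,0,-15,0,0,0],[0,0,-20,0,0,0],[0,0,-20,0,0,0],[0,0,0,0,0,0]]'; python3 lid.py
python3 - <<'E'
from h import *
s,_=bot.read_camera('scene')
cv2.imwrite('pics/p7.png',cv2.resize(s[110:290,150:350],(667,600),interpolation=2)[:,:,::-1])
E
```

```text
19.7333 x,y,z rel hinge 2.9 -2.7 116.4 r 116.4 alpha 91.4 lid 70.2 F [ -2.8   0.8 -10.5] op 9.2 zdir [-0.005 -0.003 -1.   ]
19.9833 x,y,z rel hinge 8.8 -2.6 123.8 r 124.1 alpha 94.1 lid 72.9 F [-0.7  0.1  0.1] op 25.7 zdir [ 0.014 -0.007 -1.   ]
t: 20.48
tool_pos: [679.2, -86.9, 320.6]
eef_rot: [0.78, 0.625, 0.013, 0.018]
wrist_force: [-0.5, 0.1, 0.7]
opening: 27.5
20.4833 x,y,z rel hinge 12.7 -2.5 216.6 r 217.0 alpha 93.4 lid 72.2 F [-0.5  0.1  0.7] op 27.5 zdir [ 0.042 -0.013 -0.999]
```

View pics/p7.png

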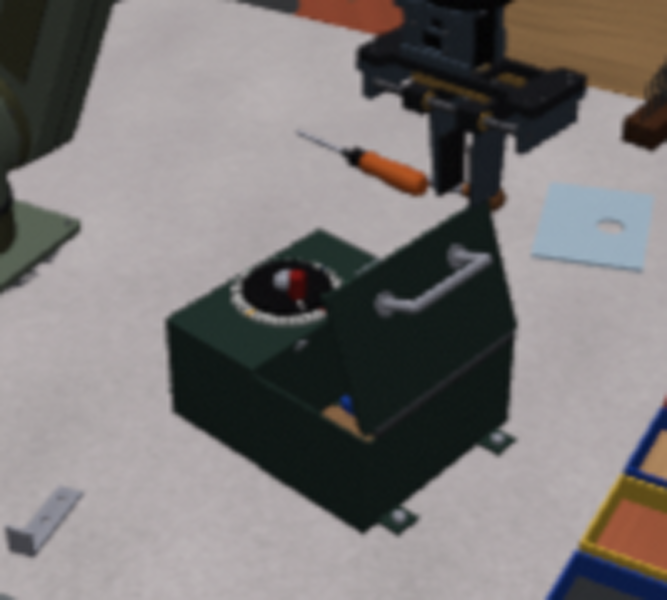

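Picture: the lid stands open, bar middle at about (449,284), and the gripper is clear above. I'll check the angle from the bar's and the lid edge's projection.

Run:
```python
from h import *
Y=np.radians(-12.5);b=np.array([540.38,-53.55])
def W(x,y,z): return [b[0]+np.cos(Y)*x-np.sin(Y)*y,b[1]+np.sin(Y)*x+np.cos(Y)*y,z]
s=lambda X:((proj('scene',X)[0]-[150,110])*[667/200,600/180]).round()
for t in(55,60,65,70,75):
    a=np.radians(t);c,n=np.cos(a),np.sin(a)
    f=lambda u,v,y:W(130-u*c+v*n,y,116+u*n+v*c)
    print(t,'bar',s(f(103,40,0)),'front edge R',s(f(138,4,-110)),'L',s(f(138,4,110)))
print([(k['score'],s2) for k in bot.spot_point('lid_bar','scene')[:1] for s2 in [(np.array(k['xy'])-[150,110])*3.334]])
```

```text
55 bar [425. 269.] front edge R [300. 293.] L [458. 193.]
60 bar [434. 271.] front edge R [309. 292.] L [467. 192.]
65 bar [442. 274.] front edge R [319. 292.] L [476. 191.]
70 bar [451. 278.] front edge R [329. 293.] L [486. 191.]
75 bar [460. 283.] front edge R [339. 295.] L [496. 192.]
[(0.69, array([453.0906, 281.0562]))]
```

```bash
python3 -m jog '[[0,0,0,0,0,0],[0,0,0,0,0,0]]'; python3 -c "
from station import bot
print(bot.finish_job())"
```

```text
t: 20.75
tool_pos: [677.3, -86.7, 314.7]
eef_rot: [0.781, 0.625, 0.01, 0.015]
wrist_force: [-0.5, -0.4, -0.0]
opening: 27.4
the job is handed in; nothing more can be done
None
```

The box is open and the job is handed in at 20.8 s. The lid stands at about 70°, and the gripper is about 90 mm above it, touching nothing.

- **Dial:** I pinched the red knob and carried it right about 2.5 turns to a measured 29.8. I then went left past 18 once and stopped at 18.2 the next time round, then right past 0.
- **Bolt:** It drew at about 7 N. Near mark 3 the knob stopped advancing and the force rose to about 15 N, so I took that as the stop and let go. Under load the hand read 3.4 marks, and 3.1 once relaxed. I put the difference down to give in the grip. The lid then lifted freely, so the bolt was home.
- **Lid:** I lifted it by the bar at about 13 N.

**Last checks:** The bar and the lid's front corners in the scene picture fit 70°, and the arm's own position gave 70° too. While lifting, the hand's distance from the hinge grew by about 6 mm, most likely the bar slipping down in the pads, but the lid stayed put when released. The wrist force was near zero at hand-in. The other bench items were not touched. The scene picture showed the driver, the template and one bracket undisturbed, but I did not check the rest in a final picture.

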